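# Sort the stray check weight and moisture tin into their trays

## Task

A brass check weight and an aluminium moisture tin have been left out in front of the two grey trays. Sort them by kind: stand the weight upright in the tray where the other brass weights are kept, and the tin, lid up, in the tray where the other tin is kept - each flat on the tray's floor.

Things in the scene. Friction and masses are not known exactly. Their poses are not given: they have to be found in the camera images.
- weight (a point): centre, half-way up, of the stray brass check weight: an upright cylinder 30 mm across and 42 mm high with a narrower knob at the top (for contact it is a plain 30 mm cylinder over its full height), about 0.2 kg, standing on the worktop; z is its upright axis
- tin (a point): centre, half-way up, of the stray moisture tin: a low round aluminium tin with a push lid that stays on, 54 mm across the lid (top 12 mm), 52 mm across the body, 30 mm high, about 0.045 kg, standing on the worktop lid up; z is its upright axis. A rubber stopper (33 mm across, 30 mm high) stands in the same row and is not part of the job
- weight_tray: one of two like grey open trays, fixed; 180 mm long (x), 130 wide (y), 28 high, walls and floor 3 thick. In its rear half, 45 to 55 mm behind its middle, stand two smaller brass weights (24 and 18 mm across, 34 and 26 mm high); the front half (-x) is empty; x = -0.04 m, y = 0 is a good spot. Origin: centre of the underside; x points away from the robot, z up.
- tin_tray: one of two like grey open trays, fixed; 180 mm long (x), 130 wide (y), 28 high, walls and floor 3 thick. In its rear half, 43 to 50 mm behind its middle, stands one larger moisture tin (62 mm across, 34 mm high); the front half (-x) is empty; x = -0.04 m, y = 0 is a good spot. Origin: centre of the underside; x points away from the robot, z up.

How it is judged (in metres and radians):
At the end, for the whole second after the job is handed in: The stray weight stands upright (within 10 degrees) on the floor of the tray with the brass weights, the stray tin stands lid up (within 10 degrees) on the floor of the tray with the other tin, each wholly between the tray's walls, and stays there (x of weight in the frame of weight_tray between -0.075 and 0.075 m and y of weight in the frame of weight_tray between -0.05 and 0.05 m and z of weight in the frame of weight_tray between 0.018 and 0.03 m and angle between each of weight, tin's own z axis and vertical below 0.17 rad and x of tin in the frame of tin_tray between -0.062 and 0.062 m and y of tin in the frame of tin_tray between -0.038 and 0.038 m and z of tin in the frame of tin_tray between 0.012 and 0.024 m); the robot touches nothing.
It also fails if it takes over 48 s, if anything falls off the work surface, if the arm or the gripper's body presses on something with over 40 N, if the wrist force passes 120 N, or if a joint passes its speed limit or range.

## Robot

A 7-joint arm with a two-finger parallel gripper is mounted at the origin on a cart in front of the work surface, level with it; the furniture and walls round the work are solid. World frame = base frame: x ahead of the robot, y to its left, z up, the work surface at z = 0. Lengths are in m, angles in degrees, forces in N, time in s.
With the tool pointing down it reaches from about 0.35 to 0.9 m from the base axis. Payload 8.1 kg.
Tool frame: the origin (TCP) lies at the very end of the fingers, on their centre line; the grasp point (between the pads) lies 19 mm behind it; z points along the fingers, x is the direction in which the jaws open and shut, and the axes are right-handed (so a half turn about z gives the same grasp; the last joint's range is limited). The gripper opens to 85 mm and grips with 20 to 120 N. Pads are 22 mm wide; open, the fingers measure 114 mm over their backs; the gripper's body (76 mm by 85 mm) begins 54 mm behind the grasp point. The pads swing forward as they close: fully open they stand 13 mm farther back than shut.
Start: joints at [60.928, 24.895, 1.432, 90.138, -0.665, 64.973, -4.303], TCP at [0.246, -0.575, 0.231] pointing down, gripper open.
Joint ranges: [-149.89, 149.89], [-25.12, 119.58], [-72.63, 75.52], [4.76, 147.25], [-75.54, 255.54], [6.69, 114.76], [-157.13, 157.13]. Speed limits (degrees/s): [127.2, 127.2, 172.46, 172.46, 180, 180, 180].

## Interface

Orientations are given as a 3x3 rotation matrix whose columns are the frame's x, y, z axes.
In Python, from cell import telemetry, imaging, manip gives the robot as it stands.
- The arm moves only by the shell command python3 -m creep 'ROWS'. ROWS is JSON, a list of rows, each a list of 5 numbers: the closure, from 0 (fully open) to 1 (shut), then the shift along the tool's x, y, z in cm, then the turn about the tool's z in degrees. In form: [[fingers, tx, ty, tz, twist], ...]. A call has 1 to 12 rows; each row shifts and turns the commanded pose from where the row before left it, along the tool's axes as they then stand; what a row does not reach is not made up. A row lasts 1/8 s, in which the tool goes at most 62.5 mm and 10.7 degrees, less where a joint would pass 70% of its speed; a pose out of reach is approached as far as the arm can. A call with a gripper value outside its range is refused whole. The fingers move at their own pace and stop on an object; the grip force is fixed at half the most. Time passes only in rows, so rows that do not move let the fingers close. It gives the time, the measured TCP pose, the force and the opening at its end, in the units of the state.
- telemetry.get_state(): the state, without advancing time (a new reading comes with each control period).
- imaging.grab_frame(name): name is "scene" or "top" or "wrist"; returns the picture (480x640x3 uint8, red, green, blue); there is no depth.
- imaging.camera_model(name): a dict with "intrinsics" (3x3 intrinsics, pixels), "dist_coeffs" ([k1, k2, p1, p2, k3] as OpenCV has them; the pictures are not rectified), "view" (4x4, takes a point from world to camera coordinates); the wrist camera has in their place "tool_from_camera" (4x4, takes a point from camera to tool coordinates, whose origin is the TCP and whose axes are the tool frame's). Camera axes: x right, y up, looking along -z (the intrinsics and any distortion apply to the point x, -y, -z); pixel columns grow to the right and rows downward; lengths in m; the calibration is good to about 2 mm. A picture is of the moment at which its call begins: read the wrist's pose just before it. camera_model takes no time and is no camera call.
- manip.finish_job(): hands the job in, once; it reports no verdict.
Trained networks look in the newest picture that a camera, given by its name, has taken for a name from the list of things; names that differ only in an ending like _2 or _b are one class to them, and where a whole thing is asked for, a point or a joint stands for the part that bears it (a point fixed in the world has none). Each returns a list of dicts, best first, with "conf" (0 to 1); they miss things now and then, are a little off and sometimes report something else, mostly with a low value. They report only what shows in the picture. A call takes as long as a camera call.
- imaging.recognise(label, camera): "box" ([left, top, right, bottom] as shares, 0 to 1, of the picture: columns of its width, rows of its height, round what is visible of it).
The state is a dict: "time": time; "joint_pos": joint angles; "joint_velocities": joint speeds; "effort": joint torques, N m; "eef_pos": TCP position; "eef_rot": TCP orientation; "ft_force": force on the tool from outside, world axes, zero at the start; "wrist_torque": the same for the moment, N m; "finger_gap": opening from 0.0 (shut) to 1.0 (fully open).
Only numpy, scipy, OpenCV 4.12 (cv2) and the standard library are available. Lean on these libraries where they do the work, as an engineer would, in place of code of your own. Each camera call takes 0.05 s, during which the arm holds its last target. There are 200 camera calls.

## Working session

There is one attempt and no reset: what is moved stays moved. The work goes in short steps, Python scripts to look and compute and a shell command to move; the robot and the scene stay as the last step left them, time stands still between calls to the robot, and variables do not carry over. Pictures are saved under pics/ and viewed, about 8 in all and at most 12, crops included, and the job is handed in when it is done.

```bash
mkdir -p pics; cat > h.py <<'E'
import numpy as np, cv2
from cell import telemetry, imaging, manip
def ray(cam,u,v,st=None):
    m=imaging.camera_model(cam)
    K=np.array(m["intrinsics"]);d=np.array(m["dist_coeffs"])
    p=cv2.undistortPoints(np.array([[[u,v]]],float),K,d)[0,0]
    dc=np.array([p[0],-p[1],-1.])
    if "view" in m: T=np.linalg.inv(np.array(m["view"]))
    else:
        W=np.eye(4);W[:3,:3]=st["eef_rot"];W[:3,3]=st["eef_pos"];T=W@np.array(m["tool_from_camera"])
    return T[:3,3],T[:3,:3]@dc
def atz(cam,u,v,z,st=None):
    o,d=ray(cam,u,v,st);return o+d*(z-o[2])/d[2]
E
python3 - <<'E'
from h import *
s=telemetry.get_state();print(s["time"],s["eef_pos"],np.round(s["eef_rot"],3).tolist(),s["finger_gap"])
for c in ["scene","top"]:
    im=imaging.grab_frame(c)
    cv2.imwrite(f"pics/{c}0.png",im[:,:,::-1])
    o,d=ray(c,320,240);print(c,o.round(3),d.round(3))
    for l in ["weight","tin","weight_tray","tin_tray"]:
        for r in imaging.recognise(l,c)[:4]:
            b=np.array(r["box"])*[640,480,640,480]
            z={"weight":.021,"tin":.015}.get(l,.028)
            print(c,l,round(r["conf"],2),b.round(),atz(c,(b[0]+b[2])/2,(b[1]+b[3])/2,z).round(3))
E
```

```text
0.0 [ 0.24588371 -0.57404284  0.23053296] [[0.394, -0.919, -0.001], [-0.919, -0.394, 0.001], [-0.002, 0.0, -1.0]] 0.9972865279642705
scene [0.235 0.316 0.567] [ 0.295 -0.728 -0.619]
scene weight 0.56 [344. 294. 348. 311.] [ 0.399 -0.191  0.021]
scene tin 0.57 [339. 255. 375. 286.] [ 0.408 -0.276  0.015]
scene weight_tray 0.98 [246. 180. 342. 240.] [ 0.575 -0.388  0.028]
scene tin_tray 0.61 [250. 226. 315. 261.] [ 0.551 -0.285  0.028]
top [ 0.337 -0.322  0.876] [ 0.192 -0.009 -0.982]
top weight 0.59 [212. 293. 236. 314.] [ 0.415 -0.191  0.021]
top tin 0.78 [264. 289. 303. 324.] [ 0.409 -0.276  0.015]
top weight_tray 0.64 [321. 115. 419. 246.] [ 0.59  -0.406  0.028]
top tin_tray 0.66 [217. 127. 311. 252.] [ 0.579 -0.251  0.028]
top tin_tray 0.25 [322. 116. 417. 245.] [ 0.589 -0.405  0.028]
```

View pics/top0.png

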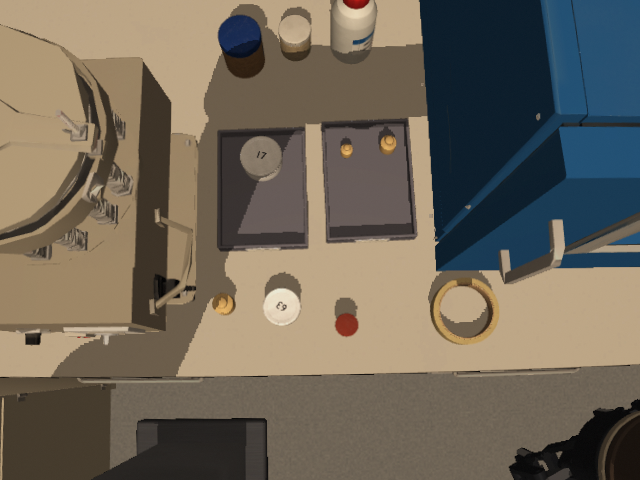

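View pics/scene0.png

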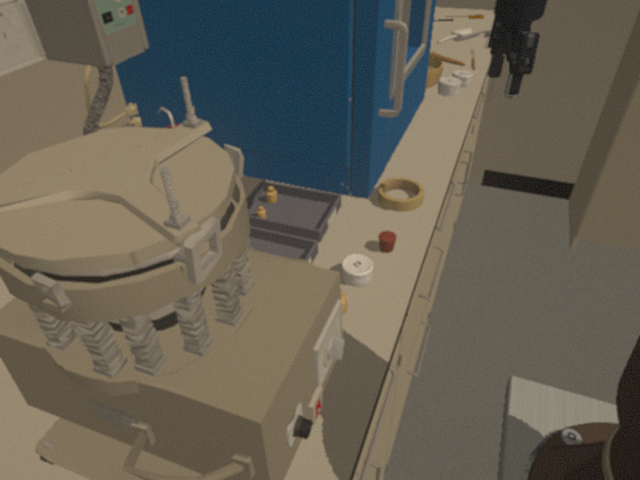

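The top view shows the brass stray at (224,303), the tin at (282,307), the stopper at (346,324), the tin tray at (262,188) holding tin "17", and the weight tray at (367,180) holding two brass weights. The scene view agrees. The shaker on the left and the oven on the right leave little clearance, so I'll measure those next.

```bash
python3 - <<'E'
from h import *
def tri(a,b):
    o1,d1=ray("top",*a);o2,d2=ray("scene",*b)
    A=np.c_[d1,-d2];t=np.linalg.lstsq(A,o2-o1,rcond=None)[0]
    p,q=o1+d1*t[0],o2+d2*t[1];return ((p+q)/2).round(3),round(np.linalg.norm(p-q),3)
print("boxcorner",tri((135,325),(340,270)))
for n,p in dict(boxR_front=(168,328),boxR_back=(172,100),plateF=(195,298),plateB=(195,135),ovenF=(437,270),ovenB=(430,120)).items(): print(n,[atz("top",*p,z).round(3) for z in(0,.1,.2)])
# tray rims z=.028 (top corners), wall-top circles
for n,c in dict(tin=[(218,130),(306,127),(308,246),(219,249)],wt=[(322,123),(409,120),(415,238),(327,241)]).items():
    P=[atz("top",*p,.028).round(3) for p in c];print(n,P,np.mean(P,0).round(3))
print("weighttop",atz("top",225,301,.04),"tintop",atz("top",282,306,.03), "stopper",atz("top",346,324,.03))
im=cv2.imread("pics/top0.png")[90:340,120:450];cv2.imwrite("pics/crop1.png",cv2.resize(im,None,fx=2.4,fy=2.4,interpolation=cv2.INTER_CUBIC))
E
```

```text
boxcorner (array([ 0.379, -0.107,  0.166]), np.float64(0.002))
boxR_front [array([ 0.382, -0.106,  0.   ]), array([ 0.377, -0.131,  0.1  ]), array([ 0.372, -0.155,  0.2  ])]
boxR_back [array([ 0.738, -0.104,  0.   ]), array([ 0.692, -0.129,  0.1  ]), array([ 0.646, -0.154,  0.2  ])]
plateF [array([ 0.426, -0.145,  0.   ]), array([ 0.416, -0.166,  0.1  ]), array([ 0.406, -0.186,  0.2  ])]
plateB [array([ 0.678, -0.142,  0.   ]), array([ 0.639, -0.162,  0.1  ]), array([ 0.6  , -0.183,  0.2  ])]
ovenF [array([ 0.459, -0.502,  0.   ]), array([ 0.445, -0.481,  0.1  ]), array([ 0.431, -0.461,  0.2  ])]
ovenB [array([ 0.693, -0.505,  0.   ]), array([ 0.653, -0.484,  0.1  ]), array([ 0.612, -0.463,  0.2  ])]
tin [array([ 0.674, -0.182,  0.028]), array([ 0.675, -0.314,  0.028]), array([ 0.494, -0.313,  0.028]), array([ 0.493, -0.185,  0.028])] [ 0.584 -0.248  0.028]
wt [array([ 0.68 , -0.338,  0.028]), array([ 0.682, -0.468,  0.028]), array([ 0.503, -0.467,  0.028]), array([ 0.501, -0.34 ,  0.028])] [ 0.592 -0.403  0.028]
weighttop [ 0.41675801 -0.19578922  0.04      ] tintop [ 0.4090896  -0.27478257  0.03      ] stopper [ 0.38200162 -0.36388192  0.03      ]
```

View pics/crop1.png

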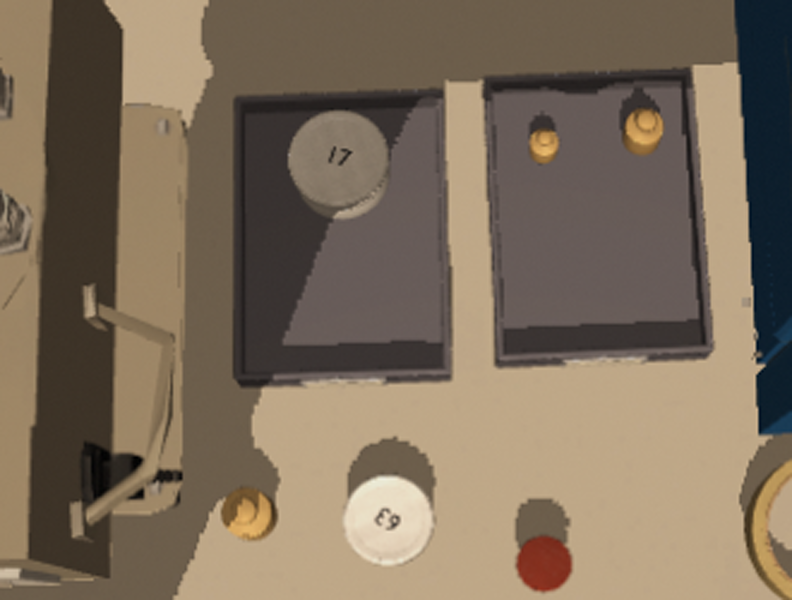

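```bash
python3 -m creep '[[0,-3.1,-3.7,0,0],[0,-3.1,-3.7,0,0],[0,-3.1,-3.7,0,0],[0,-3.1,-3.7,0,0],[0,-3.1,-3.7,0,0],[0,-3.1,-3.7,0,0],[0,-3.1,-3.7,0,0]]'; python3 -m creep '[[0,0,0,0,-9.5],[0,0,0,0,-9.5],[0,0,0,0,-9.5],[0,0,0,0,-9.5],[0,0,0,0,-9.5],[0,0,0,0,-9.5],[0,0,0,0,-9.5],[0,0,0,0,0],[0,0,0,0,0]]'
python3 - <<'E'
from h import *
s=telemetry.get_state();im=imaging.grab_frame("wrist");cv2.imwrite("pics/w1.png",im[:,:,::-1])
print(np.array(s["joint_pos"]).round(1));print(np.array(imaging.camera_model("wrist")["tool_from_camera"]).round(3))
for l in ["weight","tin"]:
  for r in imaging.recognise(l,"wrist")[:3]:
    b=np.array(r["box"])*[640,480,640,480]
    print(l,round(r["conf"],2),b.round(),atz("wrist",(b[0]+b[2])/2,(b[1]+b[3])/2,.021 if l=="weight" else .015,s).round(3))
E
```

```text
time: 1.38
eef_pos: [0.3994, -0.2717, 0.2316]
eef_rot: [[0.394, -0.919, 0.001], [-0.919, -0.394, -0.0], [0.001, -0.0, -1.0]]
ft_force: [0.6, -0.5, -0.3]
finger_gap: 1.001
time: 2.5
eef_pos: [0.3987, -0.2731, 0.2314]
eef_rot: [[1.0, -0.009, 0.0], [-0.009, -1.0, -0.0], [0.0, 0.0, -1.0]]
ft_force: [0.7, -0.4, 0.3]
finger_gap: 0.999
[ 42.6  13.  -17.4 108.1   4.5  59.5  22.8]
[[ 1.     0.001  0.001 -0.   ]
 [ 0.001 -0.958 -0.288 -0.072]
 [ 0.001  0.288 -0.958 -0.142]
 [ 0.     0.     0.     1.   ]]
tin 0.88 [302. 165. 362. 234.] [ 0.41  -0.279  0.015]
```

View pics/w1.png

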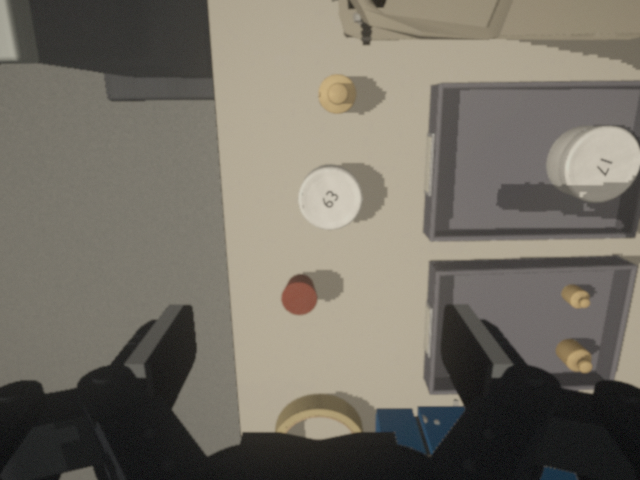

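The wrist view shows the weight at (338,94), the tin "63" lid at (331,198) and the stopper at (299,295). It also shows the shaker's handle at the top edge. The wrist camera sits on the shaker side at this yaw, so I'll grasp at a yaw near -150 to put it on the other side.

```bash
python3 - <<'E'
from h import *
s=telemetry.get_state()
print("tin",atz("wrist",331,198,.03,s).round(4),"weight knob",atz("wrist",339,93,.042,s).round(4),"stopper",atz("wrist",299,296,.03,s).round(3))
def tri(a,b):
    o1,d1=ray("top",*a);o2,d2=ray("wrist",*b,s)
    t=np.linalg.lstsq(np.c_[d1,-d2],o2-o1,rcond=None)[0]
    p,q=o1+d1*t[0],o2+d2*t[1];return ((p+q)/2).round(3),round(np.linalg.norm(p-q),3)
print("handle",tri((191,232),(495,36)),tri((185,283),(372,30)),"knob",tri((195,288),(365,40)))
for n,c in dict(tin=[(434,84),(638,84),(636,238),(430,240)],wt=[(430,262),(634,259),(610,388),(428,391)]).items():
    P=[atz("wrist",*p,.028,s) for p in c];print(n,np.round(P,3)[:,:2].tolist(),np.mean(P,0).round(3))
E
python3 -m creep '[[0,0,0,0,10],[0,0,0,0,10],[0,0,0,0,10],[0,0,0,0,10],[0,0,0,0,10],[0,0,0,0,10],[0,0,0,0,10],[0,0,0,0,10],[0,0,0,0,10],[0,0,0,0,10],[0,0,0,0,10],[0,0,0,0,10]]'
python3 -m creep '[[0.3,0,0,0,10],[0.3,0,0,0,10],[0.3,0,0,0,10],[0.3,0,0,0,0],[0.3,0,0,0,0]]'
python3 -c "
from h import *
print(np.array(telemetry.get_state()['joint_pos']).round(1))"
```

```text
tin [ 0.4089 -0.2741  0.03  ] weight knob [ 0.4146 -0.1912  0.042 ] stopper [ 0.38  -0.363  0.03 ]
handle (array([ 0.501, -0.162,  0.112]), np.float64(0.001)) (array([ 0.423, -0.172,  0.189]), np.float64(0.003)) knob (array([ 0.432, -0.158,  0.063]), np.float64(0.002))
tin [[0.489, -0.185], [0.65, -0.185], [0.674, -0.312], [0.494, -0.312]] [ 0.577 -0.248  0.028]
wt [[0.496, -0.332], [0.677, -0.331], [0.682, -0.465], [0.503, -0.466]] [ 0.589 -0.399  0.028]
time: 4.15
eef_pos: [0.3988, -0.273, 0.2313]
eef_rot: [[-0.511, -0.86, 0.0], [-0.86, 0.511, -0.0], [0.0, -0.0, -1.0]]
ft_force: [0.1, 0.2, -0.7]
finger_gap: 1.003
time: 4.78
eef_pos: [0.3988, -0.273, 0.2313]
eef_rot: [[-0.867, -0.498, 0.0], [-0.498, 0.867, -0.0], [-0.0, -0.0, -1.0]]
ft_force: [0.3, 0.5, -0.8]
finger_gap: 0.698
[  24.3   11.6    4.4  109.6   -1.    58.8 -120.9]
```

```bash
python3 - <<'E'
from h import *
s=telemetry.get_state();im=imaging.grab_frame("wrist");cv2.imwrite("pics/w2.png",im[:,:,::-1])
for l in ["weight","tin"]:
  for r in imaging.recognise(l,"wrist")[:3]:
    b=np.array(r["box"])*[640,480,640,480]
    print(l,round(r["conf"],2),b.round(),atz("wrist",(b[0]+b[2])/2,(b[1]+b[3])/2,.021 if l=="weight" else .015,s).round(3))
E
```

```text
weight 0.64 [241. 243. 273. 282.] [ 0.415 -0.193  0.021]
tin 0.6 [278. 156. 342. 223.] [ 0.406 -0.274  0.015]
```

View pics/w2.png

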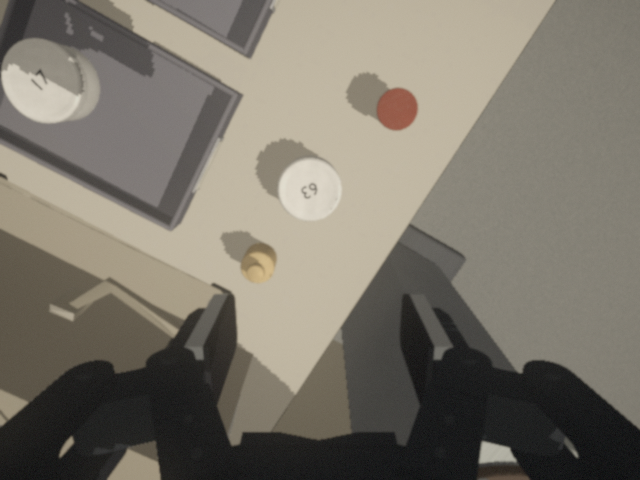

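The wrist view shows the weight at (258,265), the tin at (310,189), the stopper at (397,109) and the shaker handle at (110,285). That handle reaches about y=-0.16, so a centred grasp on the weight would crowd it. I'll move the tin first. That frees room to hook the weight with an offset jaw and draw it away as the gripper closes.

```bash
python3 -m creep '[[0,-0.82,-0.61,0,0],[0,0,0,4.5,0],[0,0,0,4.5,0],[0,0,0,4.5,0],[0,0,0,4.5,0],[0,0,0,3,0],[0,0,0,1.9,0],[0,0,0,0,0]]'; python3 -m creep '[[1,0,0,0,0],[1,0,0,0,0],[1,0,0,0,0],[1,0,0,0,0],[1,0,0,0,0],[1,0,0,0,0]]'
```

```text
time: 5.92
eef_pos: [0.4087, -0.2739, 0.001]
eef_rot: [[-0.868, -0.496, -0.002], [-0.496, 0.868, 0.001], [0.001, 0.002, -1.0]]
ft_force: [-0.1, -0.3, 1.2]
finger_gap: 1.0
time: 6.68
eef_pos: [0.4098, -0.2747, 0.0037]
eef_rot: [[-0.869, -0.495, 0.002], [-0.495, 0.869, -0.001], [-0.001, -0.002, -1.0]]
ft_force: [-0.8, 0.9, 7.0]
finger_gap: 0.613
```

```bash
python3 -m creep '[[1,0,0,-1,0],[1,0,0,-4.5,0],[1,0,0,-4.5,0],[1,0,0,0,-10],[1,0,0,0,-10],[1,0,0,0,-10],[1,0,0,0,-10],[1,0,0,0,-10],[1,0,0,0,-10],[1,0,0,0,0],[1,0,0,0,0]]'
python3 - <<'E'
from h import *
s=telemetry.get_state();d=np.array([.543,-.248,.1])-s["eef_pos"];print(d,np.array(s["eef_rot"]).T@d*100,np.array(s["joint_pos"]).round(0))
E
```

```text
time: 8.05
eef_pos: [0.4089, -0.2745, 0.1028]
eef_rot: [[-0.009, -1.0, 0.0], [-1.0, 0.009, -0.0], [0.0, -0.0, -1.0]]
ft_force: [-0.4, 0.4, -0.5]
finger_gap: 0.607
[ 0.13408397  0.02646577 -0.00278136] [ -2.77354841 -13.38261543   0.28260886] [ 36.  22. -11. 116.   6.  42. -69.]
```

```bash
python3 -m creep '[[1,-0.7,-3.35,0,0],[1,-0.7,-3.35,0,0],[1,-0.7,-3.35,0,0],[1,-0.7,-3.35,0,0],[1,0,0,0,0],[1,0,0,0,0]]'
python3 - <<'E'
from h import *
for c in ["wrist","top"]:
    im=imaging.grab_frame(c);cv2.imwrite(f"pics/{c}3.png",im[:,:,::-1])
a=cv2.imread("pics/wrist3.png");b=cv2.imread("pics/top3.png")[60:360,120:520]
cv2.imwrite("pics/c3.png",np.hstack([cv2.resize(a,(400,300)),b]))
E
```

```text
time: 8.8
eef_pos: [0.5422, -0.2471, 0.1021]
eef_rot: [[-0.007, -1.0, -0.001], [-1.0, 0.007, -0.0], [0.0, 0.001, -1.0]]
ft_force: [-0.3, 0.3, -0.5]
finger_gap: 0.602
```

View pics/c3.png

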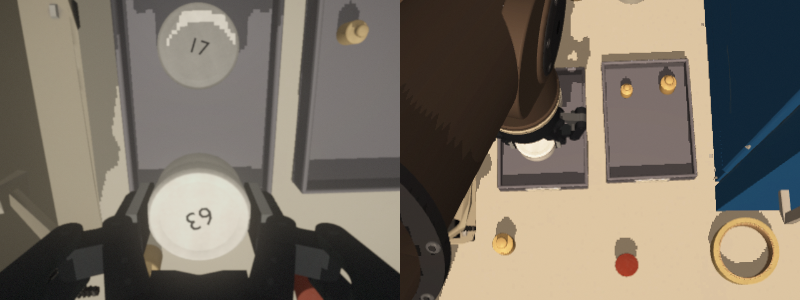

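```bash
python3 -m creep '[[1,0,0,4.5,0],[1,0,0,3,0],[1,0,0,1.5,0],[1,0,0,0.4,0],[1,0,0,0,0],[1,0,0,0,0]]'; python3 -m creep '[[0.2,0,0,0,0],[0.2,0,0,0,0],[0.2,0,0,0,0],[0.2,0,0,0,0]]'
```

```text
time: 9.65
eef_pos: [0.5438, -0.2474, 0.0094]
eef_rot: [[-0.006, -1.0, 0.002], [-1.0, 0.006, -0.001], [0.001, -0.002, -1.0]]
ft_force: [0.0, -0.3, 0.6]
finger_gap: 0.607
time: 10.15
eef_pos: [0.5431, -0.247, 0.0083]
eef_rot: [[-0.005, -1.0, 0.0], [-1.0, 0.005, -0.0], [0.0, -0.0, -1.0]]
ft_force: [0.2, -0.7, 0.4]
finger_gap: 0.797
```

```bash
python3 -m creep '[[0.2,0,0,-3,0],[0.2,0,0,-4.5,0],[0,0,0,-4.5,0],[0,-1.05,4.4,0,0],[0,-1.05,4.4,0,0],[0,-1.05,4.4,0,0],[0,0,0,0,0],[0,0,0,0,0]]'
python3 - <<'E'
from h import *
s=telemetry.get_state();im=imaging.grab_frame("wrist");cv2.imwrite("pics/w4.png",im[:,:,::-1])
d=np.array([.411,-.2155,.08])-s["eef_pos"];print(np.array(s["eef_rot"]).T@d*100)
for r in imaging.recognise("weight","wrist")[:3]:
    b=np.array(r["box"])*[640,480,640,480]
    print(round(r["conf"],2),b.round(),atz("wrist",(b[0]+b[2])/2,(b[1]+b[3])/2,.021,s).round(4))
b=cv2.imread("pics/w4.png");t=imaging.grab_frame("top")[60:360,120:520,::-1]
cv2.imwrite("pics/c4.png",np.hstack([cv2.resize(b,(400,300)),t]))
E
```

```text
time: 11.15
eef_pos: [0.412, -0.2151, 0.1287]
eef_rot: [[-0.006, -1.0, 0.001], [-1.0, 0.006, -0.001], [0.001, -0.001, -1.0]]
ft_force: [-0.6, -0.5, -0.3]
finger_gap: 1.002
[0.03736603 0.11088886 4.87407421]
0.95 [254. 200. 300. 250.] [ 0.4148 -0.1904  0.021 ]
```

View pics/c4.png

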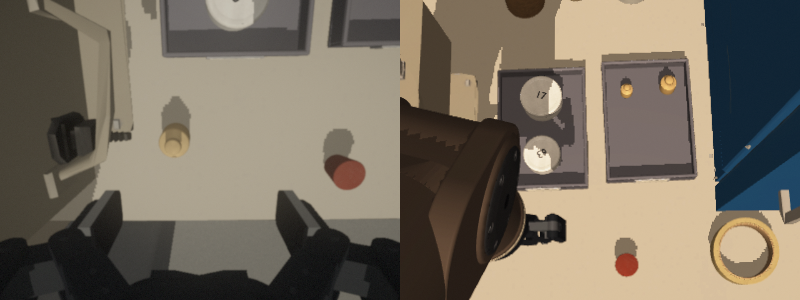

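The tin "63" now stands lid up in the front half of the tin tray. The weight is at (174,143) in the left half, and the shaker knob at (120,135) will be just clear of the finger. Next I'll lower beside the weight in steps.

```bash
python3 -m creep '[[0,0.09,0.2,4,0],[0,0,0,3,0],[0,0,0,1.5,0],[0,0,0,0,0]]'; python3 -m creep '[[0,0,0,1,0],[0,0,0,1,0],[0,0,0,1,0],[0,0,0,0.9,0],[0,0,0,0,0]]'
```

```text
time: 11.8
eef_pos: [0.4092, -0.2155, 0.0426]
eef_rot: [[-0.005, -1.0, -0.002], [-1.0, 0.005, 0.001], [-0.001, 0.002, -1.0]]
ft_force: [-0.0, -0.3, 0.4]
finger_gap: 0.998
time: 12.42
eef_pos: [0.4087, -0.2155, 0.0036]
eef_rot: [[-0.005, -1.0, -0.001], [-1.0, 0.005, 0.001], [-0.001, 0.001, -1.0]]
ft_force: [0.0, 1.2, 0.2]
finger_gap: 1.0
```

```bash
python3 -m creep '[[0,0,-0.3,0,0],[0.08,0,0,0,0],[0.16,0,0,0,0],[0.24,0,0,0,0],[0.32,0,0,0,0],[0.4,0,0,0,0],[0.48,0,0,0,0],[0.56,0,0,0,0],[1,0,0,0,0],[1,0,0,0,0],[1,0,0,0,0],[1,0,0,0,0]]'
python3 - <<'E'
from h import *
im=imaging.grab_frame("wrist");cv2.imwrite("pics/w5.png",im[:,:,::-1])
E
```

```text
time: 13.92
eef_pos: [0.4122, -0.2157, 0.0045]
eef_rot: [[-0.005, -1.0, 0.0], [-1.0, 0.005, -0.0], [0.0, -0.0, -1.0]]
ft_force: [-1.3, 2.9, 6.5]
finger_gap: 0.339
```

View pics/w5.png

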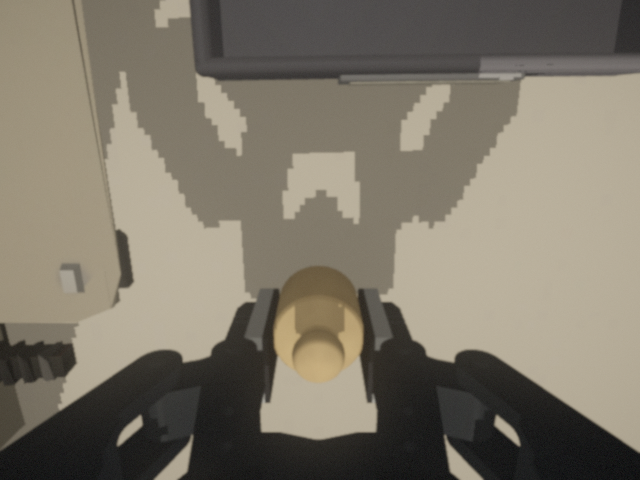

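```bash
python3 -m creep '[[1,0,0,-1,0],[1,0.3,0,-4,0],[1,0.2,0,-4.5,0],[1,0,0,-1.5,0],[1,4.5,-3.4,0,0],[1,4.5,-3.4,0,0],[1,4.5,-3.4,0,0],[1,4.5,-3.4,0,0],[1,0,0,0,0],[1,0,0,0,0],[1,0,0,0,0]]'
python3 - <<'E'
from h import *
s=telemetry.get_state();print(np.array(s["joint_pos"]).round(0))
b=imaging.grab_frame("wrist")[:,:,::-1];t=imaging.grab_frame("top")[60:360,120:520,::-1]
cv2.imwrite("pics/c6.png",np.hstack([cv2.resize(b,(400,300)),t]))
E
```

```text
time: 15.35
eef_pos: [0.5465, -0.4002, 0.1139]
eef_rot: [[-0.005, -1.0, -0.001], [-1.0, 0.005, 0.001], [-0.001, 0.001, -1.0]]
ft_force: [-0.2, -0.8, -2.1]
finger_gap: 0.335
[ 38.  36. -10.  89.   7.  56. -64.]
```

View pics/c6.png

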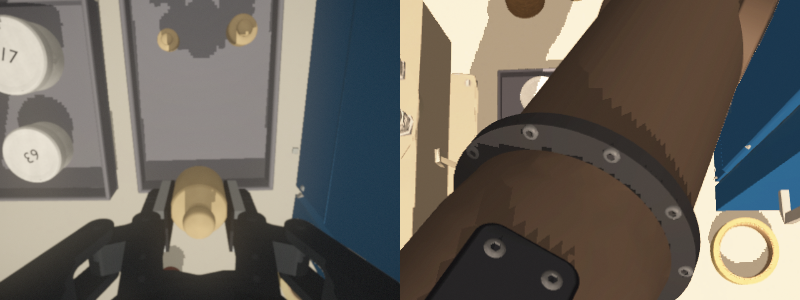

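```bash
python3 -m creep '[[1,0,0,4.5,0],[1,0,0,3.5,0],[1,0,0,1.8,0],[1,0,0,0.5,0],[1,0,0,0.3,0],[1,0,0,0,0],[1,0,0,0,0]]'
```

```text
time: 16.32
eef_pos: [0.5477, -0.4018, 0.0093]
eef_rot: [[-0.005, -1.0, 0.001], [-1.0, 0.005, -0.001], [0.001, -0.001, -1.0]]
ft_force: [0.1, -0.0, -2.2]
finger_gap: 0.336
```

```bash
python3 -m creep '[[1,0,0,0.1,0],[1,0,0,0.1,0],[1,0,0,0,0]]'; python3 -m creep '[[0.6,0,0,0,0],[0.5,0,0,0,0],[0.4,0,0,0,0],[0.4,0,0,0,0],[0.4,0,0,0,0],[0.4,0,0,-3,0],[0.4,0,0,-4.5,0],[0.4,0,0,-4.5,0],[0.4,0,6,0,0],[0.4,0,6,0,0],[0.4,0,6,0,0],[0.4,0,0,0,0]]'
python3 - <<'E'
from h import *
s=telemetry.get_state();b=imaging.grab_frame("wrist")[:,:,::-1];t=imaging.grab_frame("top")[60:360,120:520,::-1]
for c in["wrist","top"]:
  for l,z in(("weight",.024),("tin",.018)):
    for r in imaging.recognise(l,c)[:3]:
      q=np.array(r["box"])*[640,480,640,480]
      print(c,l,round(r["conf"],2),q.round(),(atz(c,(q[0]+q[2])/2,(q[1]+q[3])/2,z,s)).round(3))
cv2.imwrite("pics/c7.png",np.hstack([cv2.resize(b,(400,300)),t]))
E
```

```text
time: 16.7
eef_pos: [0.5475, -0.4017, 0.0075]
eef_rot: [[-0.006, -1.0, 0.001], [-1.0, 0.006, -0.001], [0.001, -0.001, -1.0]]
ft_force: [-2.5, 1.8, 7.6]
finger_gap: 0.336
time: 18.2
eef_pos: [0.3616, -0.4012, 0.1263]
eef_rot: [[-0.011, -1.0, -0.004], [-1.0, 0.011, 0.0], [-0.0, 0.004, -1.0]]
ft_force: [1.0, -0.5, 0.8]
finger_gap: 0.603
top weight 0.9 [357. 196. 380. 220.] [ 0.549 -0.402  0.024]
top tin 0.59 [245. 198. 282. 232.] [ 0.544 -0.249  0.018]
```

View pics/c7.png

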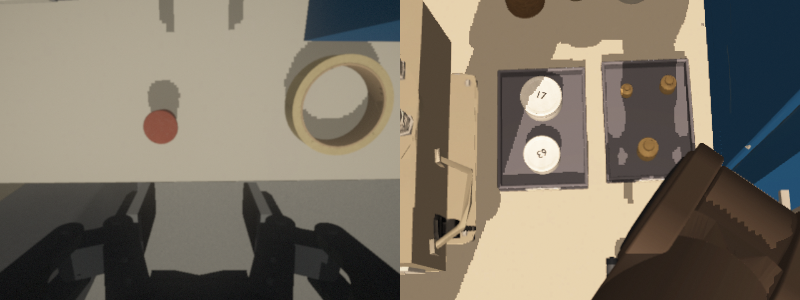

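```bash
python3 -c "
from h import *
print(manip.finish_job())"
```

```text
the job is handed in; nothing more can be done
None
```

The stray tin is in the tray with the other tin and the stray weight is in the tray with the brass weights. I handed the job in at about 18 s of the 48 s allowed.

- **How it went:** I moved the tin first to make room. The weight stood close to the shaker's handle, so I hooked it with one jaw and drew it clear as the gripper closed, then carried it over.
- **Last checks:** The final top picture shows both items upright. The positions below are from the top camera, in each tray's frame. The wrist force at the end was about 1 N, and the gripper was clear of everything. The highest reading I saw was about 8 N, read only at the end of each call.

| Item | x (m) | y (m) |
|---|---|---|
| Tin, lid up | -0.04 | 0.00 |
| Weight, upright | -0.04 | 0.00 |

- **Not checked:** The wrist camera no longer had the trays in view at the end, so the positions rest on the top camera alone, good to about 2 mm. I judged "flat on the floor" from that picture and, for the weight, from the contact force felt before release. I felt no contact force when setting the tin down, so it may have dropped a millimetre or two.
- **Disagreement:** The tray centres measured from the top and wrist cameras differed by up to 7 mm. One corner in the wrist view was cut off, and the difference is well within the allowed margin.

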